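# Clamp the roughed-out owl in the eccentric carving clamp

## Task

Set the half-carved owl upright into the carving board's clamp, its plinth lengthways along the fence between it and the open cam, centred on the cam, and let go. Then turn the cam's T-handle clockwise until the lobe presses the plinth firmly against the fence, about 20 N like a good thumb press, no harder than the soft wood can bear, and leave it clamped. Leave the other things on the bench where they are.

Things in the scene. Friction and masses are not known exactly. Their poses are not given: they have to be found in the camera images.
- owl_mid (a point): Centre of the loose wooden owl (0.1-0.21 kg), 24 mm above its underside. Plinth 110 (x) x 46 (y) x 20 mm high; on its middle a flat-sided owl 44 (x) x 32 (y) mm, from 20 to 48 mm up. It starts on the bench, left or right of the board. z up; which end is which does not matter. Grip the owl over its 44 mm length (x): in the clamp the T-handle stands close by on the y side.
- board: Plywood carving board 240 (x) x 200 (y) x 18 mm, fixed on the bench, origin at the centre of its underside, z up. The clamp squeezes along y, between a fence on the +y side and the cam on the -y side (axis at x = 0, y = -42.5 mm).
- clamp_mid (a point): Fixed point on the board's top at its centre, axes as the board's; the plinth goes here, length along x, middle within 15 mm of x = 0. The fence, a dark wooden bar 150 mm long along x, 16 mm high, has its face at y = +21 to +25 mm (set by hand, differs each time, not reported). Clamped, the owl's centre is at y = -2 to +2 mm; put in at about y = -4 mm it clears fence and open cam.
- cam: Eccentric cam, turns about a vertical axis; origin on the axis at the board's top, z up. Wooden disc 40 mm in diameter, 2 to 18 mm above the board, its centre 8 mm off the axis towards the cam's -y (the lobe). Fully open its axes agree with the board's; it starts 0 to 0.3 rad clockwise of that. Turned clockwise from above (range 2.7 rad) its reach towards the fence is 20 - 8 cos(angle) mm.
- cam_grip (a point): Centre of the cam's steel T-handle bar, on the cam's axis, 69 mm above the board; axes as the cam's. Bar 46 (x) x 12 (y) x 26 mm high. Turns freely at about 0.08 Nm, slides the owl to the fence easily, then at 1.1 to 1.9 rad from open the load climbs steeply (some 20 N per 0.1 rad; a fifth is lost on letting go). At 20 N it takes 0.4 to 0.6 Nm. Stays where left. 8-40 N is good; 55 N dents it.
- wax_jar: Glass jar of wax, 62 mm in diameter, 70 mm high, on the other side of the board from the owl; leave alone. Origin at its underside.
- gouge: Carving gouge, 243 mm long and 26 mm thick, lying beyond the board; leave alone. Origin under the front end of the handle.
- offcut: Offcut of wood 75 x 40 x 22 mm on the robot's side of the board; leave alone. Origin at the centre of its underside.

How it is judged:
On the way, in this order (a step that is already met when the one before it is completed fails the run):
1. the owl stands flat in the clamp between fence and cam, let go and not yet clamped (z of owl_mid in the frame of board between 0.039 and 0.045 m and x of owl_mid in the frame of board between -0.018 and 0.018 m and y of owl_mid in the frame of board between -0.012 and 0.006 m and angle between owl_mid's own z axis and vertical below 0.06 rad and contact force between the fingers and owl below 0.1 N and contact force between cam and owl below 4 N), for 0.2 s.
2. the cam's lobe bears on the plinth with at least 8 N (contact force between cam and owl above 8 N), for 0.2 s.
At the end, for the whole second after the job is handed in: The cam presses the owl's plinth with 8 to 40 N and stays so; the owl stands flat on the board (within 0.06 rad, point under 45 mm above the board's underside), its plinth along the fence (within 0.06 rad), its centre within 18 mm of the board's x = 0 and 4 mm of y = 0, at rest (contact force between cam and owl between 8 and 40 N and x of owl_mid in the frame of board between -0.018 and 0.018 m and y of owl_mid in the frame of board between -0.004 and 0.004 m and z of owl_mid in the frame of board below 0.045 m and angle between owl_mid's own z axis and vertical below 0.06 rad and angle between the x axis of owl_mid and the x axis of board, either way round below 0.06 rad and linear speed of owl below 0.01 m/s); the robot touches nothing.
It fails at once if the cam dents the owl (over 55 N) (contact force between cam and owl above 55 N).
It fails at once if the wax jar is disturbed (moved 20 mm) (distance of wax_jar from where it was at the start of the episode above 0.02 m).
It fails at once if the gouge is disturbed (moved 20 mm) (distance of gouge from where it was at the start of the episode above 0.02 m).
It fails at once if the offcut is disturbed (moved 20 mm) (distance of offcut from where it was at the start of the episode above 0.02 m).
It also fails if it takes over 72 s, if anything falls off the work surface, if the arm or the gripper's body presses on something with over 40 N, if the wrist force passes 120 N, or if a joint passes its speed limit or range.

## Robot

A 6-joint arm with a two-finger parallel gripper is mounted at the origin on the work surface. World frame = base frame: x ahead of the robot, y to its left, z up, the work surface at z = 0. Lengths are in m, angles in rad, forces in N, time in s.
With the tool pointing down it reaches from about 0.35 to 0.85 m from the base axis. Payload 8.1 kg.
Tool frame: the origin (TCP) lies at the very end of the fingers, on their centre line; the grasp point (between the pads) lies 19 mm behind it (env.grip_depth is the distance from the TCP to the grasp point, in m); z points along the fingers, x is the direction in which the jaws open and shut, and the axes are right-handed (so a half turn about z gives the same grasp; the last joint's range is limited). The gripper opens to 93 mm and grips with 3 to 60 N. Pads are 15 mm wide; open, the fingers measure 128 mm over their backs; the gripper's body (75 mm by 188 mm) begins 65 mm behind the grasp point.
Start: joints at [-1.344, 0.13, 1.488, -0, 1.523, -0.085], TCP at [0.184, -0.571, 0.219] pointing down, gripper open.
Joint ranges: [-2.96, 2.96], [-0.89, 2.26], [0.02, 2.5], [-1.34, 4.48], [0, 2.73], [-2.66, 2.66]. Speed limits (rad/s): [2.39, 2.39, 2.79, 3.14, 3.14, 3.14].

## Interface

Orientations are given as a unit quaternion [w, x, y, z].
In Python, from station import monitor, cams, order, env gives the robot as it stands. The module is installed in compiled form; this text tells all that it offers.
- The arm moves only by the tool servo_tool, never from a script. Its argument "rows" is a list of rows, each a list of 3 entries, a list of its own where there are three numbers: the shift along the tool's x, y, z in mm, then the turn about the tool's z in degrees, then the gripper command: -1 is shut, 1 is fully open, values between are in proportion. In form: [[[dx, dy, dz], roll, jaw], ...]. A call has 1 to 20 rows; each row is the pose to reach, as a shift and turn from the pose commanded when the call began, along the tool's axes at that moment; what a row does not reach only later rows make up. A row lasts 1/8 s, in which the tool goes at most 62.5 mm and 10.7 degrees, less where a joint would pass 70% of its speed; a pose out of reach is approached as far as the arm can. A call with a gripper value outside its range is refused whole. The fingers move at their own pace and stop on an object; "newtons" is the grip in N (left out, the last holds). Time passes only in rows, so rows that repeat a pose let the fingers close. It gives the time, the measured TCP pose, the force and the opening at its end, in the units of the state.
- monitor.observe(): the state, without advancing time (a new reading comes with each control period).
- cams.get_image(name): name is "scene" or "top" or "wrist"; returns the picture (400x640x3 uint8, blue, green, red); there is no depth.
- cams.camera_model(name): a dict with "fx", "fy", "cx", "cy" (pixels), "xyz" and "attitude" of the camera in the world. Camera axes: x right, y down, z forward; pixel columns grow to the right and rows downward; lengths in m; the calibration is good to about 2 mm. The wrist camera is an equidistant fisheye: a pixel r from the principal point sees the ray r / f radians off the axis. A picture is of the moment at which its call begins: read the wrist's pose just before it. camera_model takes no time and is no camera call; for the wrist camera it gives the pose at the moment of the call.
- order.sign_off(): hands the job in, once; it reports no verdict.
The state is a dict: "t": time; "qpos": joint angles; "joint_velocities": joint speeds; "tau": joint torques, N m; "position": TCP position; "ee_rot": TCP orientation; "contact_force": force on the tool from outside, world axes, zero at the start; "ft_torque": the same for the moment, N m; "grip_width": opening from 0.0 (shut) to 1.0 (fully open).
Only numpy, scipy, OpenCV 4.12 (cv2) and the standard library are available. Lean on these libraries where they do the work, as an engineer would, in place of code of your own. Each camera call takes 0.05 s, during which the arm holds its last target. There are 200 camera calls.

## Working session

There is one attempt and no reset: what is moved stays moved. The work goes in short steps, Python scripts to look and compute and a tool call to move; the robot and the scene stay as the last step left them, time stands still between calls to the robot, and variables do not carry over. Pictures are saved under pics/ and viewed, about 8 in all and at most 12, crops included, and the job is handed in when it is done.

Besides the shell and the picture viewer there is one more tool, called as a command line: name --argument value ..., lists and objects as JSON in quotes. servo_tool: Moves the arm, as the interface text tells. Its arguments: {"type":"object","properties":{"rows":{"type":"array","items":{"type":"array"}},"newtons":{"type":"number"}},"required":["rows"]}

```bash
mkdir -p pics
python3 - <<'E'
from station import monitor, cams, order, env
import cv2
for n in ("scene","top"):
    cv2.imwrite(f"pics/{n}0.png",cams.get_image(n)); print(n,cams.camera_model(n))
print(monitor.observe(), env.grip_depth)
E
```

```text
scene {'fx': 365.72094304421034, 'fy': 365.72094304421034, 'cx': 318.84776247558887, 'cy': 201.84131554402072, 'xyz': array([0.83963084, 0.40015675, 0.63468891]), 'attitude': array([-0.10877348,  0.30310799,  0.89347329, -0.3130485 ])}
top {'fx': 455.1636861898381, 'fy': 455.1636861898381, 'cx': 312.3590907999247, 'cy': 193.2282521436697, 'xyz': array([0.42011572, 0.0400882 , 0.91970871]), 'attitude': array([ 0.05280045, -0.69543959,  0.71458733, -0.05422953])}
{'t': 0.1, 'qpos': array([-1.34441817e+00,  1.31057239e-01,  1.48915580e+00,  3.32994376e-05,
        1.52301903e+00, -8.53783685e-02]), 'joint_velocities': array([ 0.00085552, -0.00040847, -0.0013936 ,  0.00041512, -0.00101316,
        0.00029965]), 'tau': array([ 1.17835851e-03, -5.61342359e+01, -4.93096519e+01,  7.70876929e-02,
        2.92221206e-02, -5.52129973e-05]), 'position': array([ 0.18396911, -0.5705634 ,  0.21771733]), 'ee_rot': array([-5.49910609e-04,  8.08309515e-01, -5.88757213e-01, -6.08109397e-04]), 'contact_force': array([-0.58441707,  0.52866758, -0.13377658]), 'ft_torque': array([-0.00855418, -0.02267607,  0.07623429]), 'grip_width': 0.9967869985610194} 0.0188
```

View pics/top0.png

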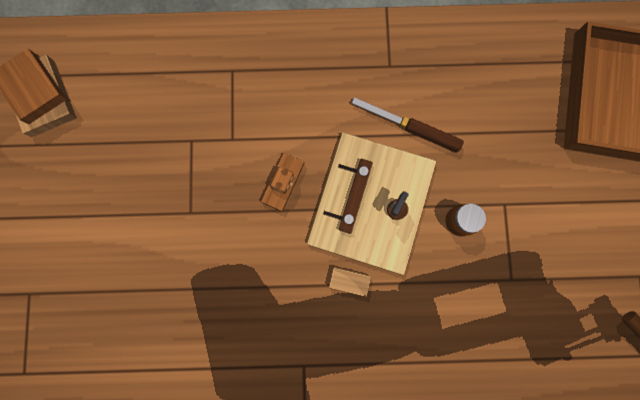

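View pics/scene0.png

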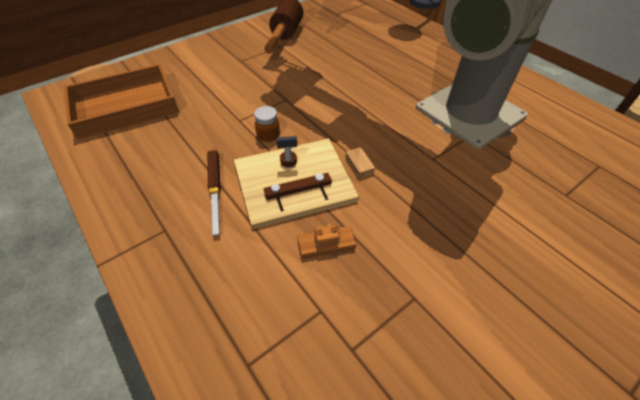

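```bash
cat > h.py <<'E'
import numpy as np, cv2
from scipy.spatial.transform import Rotation as R
from station import monitor, cams
def rot(q): return R.from_quat(np.roll(q,-1))
def ray(m,uv,fish=False):
    uv=np.atleast_2d(uv).astype(float)
    d=np.c_[(uv[:,0]-m["cx"])/m["fx"],(uv[:,1]-m["cy"])/m["fy"],np.ones(len(uv))]
    if fish:
        r=np.hypot(d[:,0],d[:,1])+1e-12
        d=np.c_[d[:,:2]*(np.sin(r)/r)[:,None],np.cos(r)]
    return rot(m["attitude"]).apply(d)
def plane(m,uv,z,fish=False):
    d=ray(m,uv,fish); return m["xyz"]+d*((z-m["xyz"][2])/d[:,2])[:,None]
def proj(m,p,fish=False):
    c=rot(m["attitude"]).inv().apply(np.atleast_2d(p)-m["xyz"])
    if fish:
        h=np.hypot(c[:,0],c[:,1]);k=np.arctan2(h,c[:,2])/h
    else: k=1/c[:,2]
    return np.c_[m["cx"]+m["fx"]*c[:,0]*k,m["cy"]+m["fy"]*c[:,1]*k]
E
python3 - <<'E'
from h import *
m=cams.camera_model("top"); im=cv2.imread("pics/top0.png")
hsv=cv2.cvtColor(im,cv2.COLOR_BGR2HSV)
print(hsv[150,360],hsv[181,283],hsv[230,270])
mask=cv2.inRange(hsv,(15,50,150),(35,160,255)); mask[:,:300]=0;mask[:,445:]=0;mask[:125]=0;mask[278:]=0
mask=cv2.morphologyEx(mask,cv2.MORPH_OPEN,np.ones((3,3)))
n,l,s,c=cv2.connectedComponentsWithStats(mask); i=1+s[1:,4].argmax()
box=cv2.boxPoints(cv2.minAreaRect(cv2.findNonZero((l==i).astype(np.uint8))))
print(box,s[i]); P=plane(m,box,.018); print(P); print(np.linalg.norm(np.diff(P,axis=0),axis=1),P.mean(0))
cv2.imwrite("pics/c1.png",cv2.resize(im[125:290,250:450],None,fx=3.6,fy=3.6,interpolation=cv2.INTER_CUBIC))
E
```

```text
[ 18 109 208] [ 13 171 167] [ 13 150 163]
[[306.30225 245.12874]
 [341.1267  130.9045 ]
 [438.36853 160.55138]
 [403.54407 274.77563]] [ 308  133  128  142 9801]
[[ 0.45469669  0.05111465  0.018     ]
 [ 0.68514657 -0.02598325  0.018     ]
 [ 0.61776886 -0.22066615  0.018     ]
 [ 0.39206438 -0.13705443  0.018     ]]
[0.2430046  0.2060126  0.24069365] [ 0.53741912 -0.08314729  0.018     ]
```

View pics/c1.png

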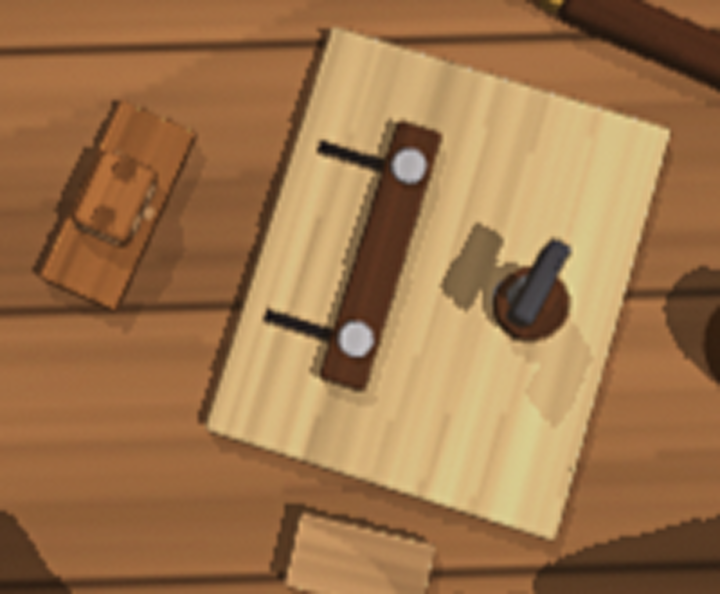

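Run:
```python
from h import *
m=cams.camera_model("top")
f=lambda p,z: plane(m,(np.array(p)+.5)/3.6-.5+[250,125],z)
def yaw(d): return np.degrees(np.arctan2(d[1],d[0]))
B=f([(331,28),(669,130),(555,540),(205,430)],.018)
print(B,np.linalg.norm(B-np.roll(B,-1,0),axis=1),B.mean(0)); bx=(B[0]-B[3]+B[1]-B[2]); print("yaw",yaw(bx),yaw(B[0]-B[3]),yaw(B[1]-B[2]),yaw(B[0]-B[1])-90,yaw(B[3]-B[2])-90)
O=f([(118,100),(197,133),(117,308),(36,270)],.020)
print(O,np.linalg.norm(O-np.roll(O,-1,0),axis=1),O.mean(0),yaw(O[0]-O[3]),yaw(O[1]-O[2]))
F=f([(440,132),(365,390),(320,376),(395,122)],.034)
H=f([(553,238),(572,247),(528,325),(508,315)],.1)
y=np.radians(yaw(bx));T=lambda P:np.c_[(P-B.mean(0))[:,:2]@[np.cos(y),np.sin(y)],(P-B.mean(0))[:,:2]@[-np.sin(y),np.cos(y)]]
print("fence",T(F)*1e3);print("bar",T(H)*1e3,T(H).mean(0),yaw(H[0]-H[3]),yaw(H[1]-H[2]))
C=f([(532,302)],.036);print("disc",T(C)*1e3)
```

```text
[[ 0.68192699 -0.02679978  0.018     ]
 [ 0.61751725 -0.21477185  0.018     ]
 [ 0.39231288 -0.1375794   0.018     ]
 [ 0.4567291   0.0505095   0.018     ]] [0.19870107 0.23806655 0.1988137  0.23809833] [ 0.53712156 -0.08216038  0.018     ]
yaw -18.933533907883437 -18.947084014650887 -18.919981992257295 -18.91432911724452 -18.90518123714928
[[0.64275988 0.0947976  0.02      ]
 [0.62255615 0.05079063 0.02      ]
 [0.52496422 0.09737928 0.02      ]
 [0.54736632 0.14189405 0.02      ]] [0.04842317 0.10814197 0.04983391 0.10638612] [0.58441164 0.09621539 0.02      ] -26.275868933508903 -25.51897838844146
fence [[ 75.39968317  24.29014862]
 [-73.38337957  23.07671064]
 [-73.40953554  48.44313359]
 [ 73.39655962  49.63237999]]
bar [[ 22.95716034 -41.71268519]
 [ 21.38667962 -52.13313614]
 [-23.42405337 -41.66983068]
 [-21.56615572 -30.69762605]] [-0.00016159 -0.04155332] -32.829474474535374 -32.076611280155234
disc [[ -0.79712959 -49.64801038]]
```

```bash
cat >> h.py <<'E'
def go(xyz,yawdeg):
    s=monitor.observe(); r=rot(s["ee_rot"]); x=r.apply([1,0,0]); y=np.degrees(np.arctan2(x[1],x[0]))
    d=(yawdeg-y+90)%180-90
    print("t",s["t"],"pos",s["position"],"yaw",y,"-> shift mm",np.round(r.inv().apply(np.array(xyz)-s["position"])*1e3,1),"roll",round(-d,1),"F",s["contact_force"],"grip",s["grip_width"],"q",np.round(s["qpos"],2))
E
python3 -c "
from h import *
go([.5844,.0962,.17],-25.9)"
```

```text
t 0.1 pos [ 0.18396911 -0.5705634   0.21771733] yaw -72.13775149814207 -> shift mm [-511.7 -585.6   48.7] roll -46.2 F [-0.58441707  0.52866758 -0.13377658] grip 0.9967869985610194 q [-1.34  0.13  1.49  0.    1.52 -0.09]
```

servo_tool --rows '[[[-512,-586,20],-46.2,1],[[-512,-586,20],-46.2,1],[[-512,-586,20],-46.2,1],[[-512,-586,20],-46.2,1],[[-512,-586,20],-46.2,1],[[-512,-586,20],-46.2,1],[[-512,-586,20],-46.2,1],[[-512,-586,20],-46.2,1],[[-512,-586,20],-46.2,1],[[-512,-586,20],-46.2,1],[[-512,-586,20],-46.2,1],[[-512,-586,20],-46.2,1],[[-512,-586,20],-46.2,1],[[-512,-586,48],-46.2,1],[[-512,-586,48],-46.2,1],[[-512,-586,48],-46.2,1],[[-512,-586,48],-46.2,1],[[-512,-586,48],-46.2,1]]' --newtons 20

```text
t: 2.35
position: [0.5853, 0.0957, 0.1718]
ee_rot: [-0.0, 0.974, -0.225, 0.001]
contact_force: [0.5, 0.1, -0.5]
grip_width: 1.003
```

```bash
python3 -c "
from h import *
m=cams.camera_model('wrist');im=cams.get_image('wrist');np.save('m1.npy',m,allow_pickle=True)
cv2.imwrite('pics/w1.png',im);print(m);go([.5844,.0962,.024],-25.9)
print(proj(m,[[.5844,.0962,.048],[.5844,.0962,.02]],True))"
```

```text
{'fx': 309.70691628693146, 'fy': 309.70691628693146, 'cx': 318.40364130848843, 'cy': 199.48362053373043, 'xyz': array([0.62093811, 0.16762209, 0.33854112]), 'attitude': array([ 0.14087813,  0.96408109, -0.22290944, -0.03181805])}
t 2.4 pos [0.58515764 0.09572887 0.17155724] yaw -25.96791415326239 -> shift mm [ -1.1   0.  147.6] roll -0.1 F [0.41042504 0.11188858 0.15089854] grip 1.0016878120672348 q [0.08 0.14 1.57 0.   1.44 0.53]
[[316.43258986 193.13654392]
 [316.55616999 186.11047838]]
```

View pics/w1.png

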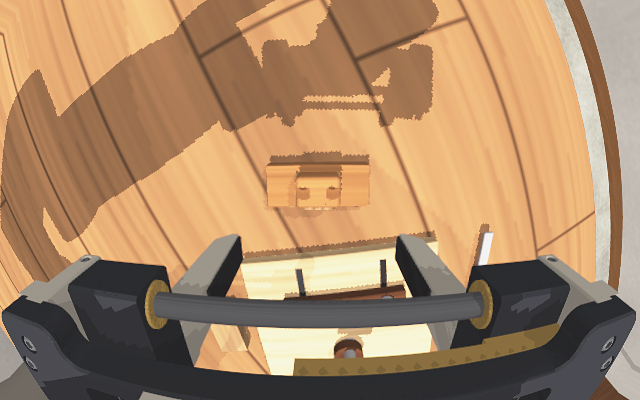

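```bash
python3 -c "
from h import *
m=np.load('m1.npy',allow_pickle=True).item()
P=plane(m,[(266,165),(369,164),(369,206),(267,206)],.02,True);print(P,P.mean(0),np.linalg.norm(P-np.roll(P,-1,0),axis=1))
for d in (P[1]-P[0],P[2]-P[3]):print(np.degrees(np.arctan2(d[1],d[0])))
Q=plane(m,[(296,175),(341,175)],.048,True);print(Q.mean(0),np.linalg.norm(Q[1]-Q[0]))
im=cv2.imread('pics/w1.png');cv2.imwrite('pics/w1c.png',cv2.resize(im[150:220,255:380],None,fx=6,fy=6,interpolation=cv2.INTER_CUBIC))"
```

```text
[[0.54673351 0.14029921 0.02      ]
 [0.64455569 0.09366746 0.02      ]
 [0.62597492 0.05115473 0.02      ]
 [0.52607464 0.09998989 0.02      ]] [0.58583469 0.09627782 0.02      ] [0.10836835 0.04639588 0.11119776 0.04529492]
-25.487095724897003
-26.05119376761381
[0.59414273 0.11156456 0.048     ] 0.04320063547822441
```

View pics/w1c.png

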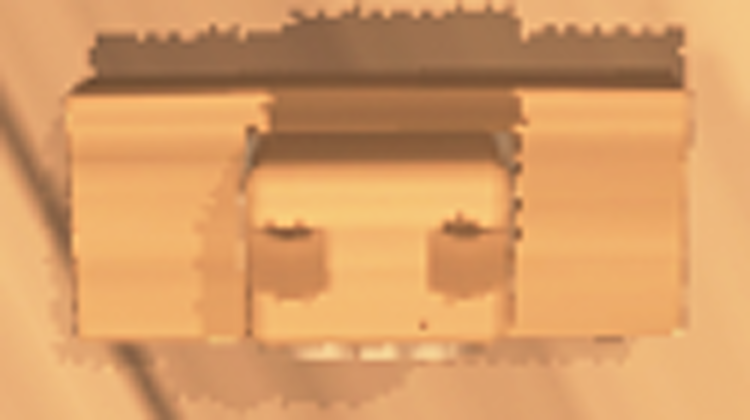

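servo_tool --rows '[[[0,-0.5,55],0,1],[[0,-0.5,100],0,1],[[0,-0.5,130],0,1],[[0,-0.5,146],0,1],[[0,-0.5,146],0,1],[[0,-0.5,146],0,1],[[0,-0.5,146],0,-1],[[0,-0.5,146],0,-1],[[0,-0.5,146],0,-1],[[0,-0.5,146],0,-1],[[0,-0.5,146],0,-1],[[0,-0.5,146],0,-1],[[0,-0.5,146],0,-1],[[0,-0.5,146],0,-1]]'

```text
t: 4.15
position: [0.5849, 0.0965, 0.0246]
ee_rot: [0.0, 0.974, -0.224, -0.0]
contact_force: [0.4, -0.2, 0.6]
grip_width: 0.475
```

```bash
python3 -c "
from h import *
go([.5844,.0962,.12],-18.93)"
```

```text
t 4.15 pos [0.58492736 0.09646027 0.02459521] yaw -25.9363163902203 -> shift mm [ -0.4   0.5 -95.4] roll -7.0 F [ 0.36539196 -0.16355122  0.58043501] grip 0.4745759131886842 q [0.08 0.29 1.68 0.   1.18 0.53]
```

servo_tool --rows '[[[0,0,-30],0,-1],[[0,0,-80],0,-1],[[0,0,-130],0,-1],[[0,0,-140],-7,-1],[[0,0,-140],-7,-1],[[0,0,-140],-7,-1]]'

```text
t: 4.9
position: [0.584, 0.0964, 0.163]
ee_rot: [0.0, 0.986, -0.166, -0.001]
contact_force: [-0.5, 0.2, -1.6]
grip_width: 0.472
```

```bash
python3 -c "
from h import *
go([.5358,-.0860,.165],-18.93)"
```

```text
t 4.9 pos [0.58402117 0.09640813 0.16297115] yaw -19.08033167115757 -> shift mm [ 14.1 188.2  -1.9] roll -0.2 F [-0.45753473  0.16104042 -1.60150725] grip 0.4715799363795096 q [0.08 0.14 1.58 0.   1.42 0.41]
```

servo_tool --rows '[[[4,40,0],0,-1],[[7,90,0],0,-1],[[10,140,0],0,-1],[[14,175,0],-0.2,-1],[[14,188,0],-0.2,-1],[[14,188,20],-0.2,-1],[[14,188,50],-0.2,-1],[[14,188,80],-0.2,-1],[[14,188,80],-0.2,-1],[[14,188,80],-0.2,-1],[[14,188,80],-0.2,-1]]'

```text
t: 6.28
position: [0.5384, -0.0858, 0.0861]
ee_rot: [0.0, 0.987, -0.163, 0.001]
contact_force: [0.1, -0.4, -1.2]
grip_width: 0.474
```

```bash
python3 -c "
from h import *
m=cams.camera_model('wrist');im=cams.get_image('wrist');np.save('m2.npy',m,allow_pickle=True)
cv2.imwrite('pics/w2.png',cv2.resize(im[120:320,200:440],None,fx=3,fy=3,interpolation=cv2.INTER_CUBIC));go([.5358,-.0860,.0430],-18.93)"
```

```text
t 6.325 pos [ 0.53837167 -0.08589519  0.08611462] yaw -18.721311316617776 -> shift mm [-2.5  0.9 43.1] roll 0.2 F [-0.2244548   0.63287637 -1.77105844] grip 0.4718262242540698 q [-0.25  0.08  1.79  0.    1.27  0.07]
```

View pics/w2.png

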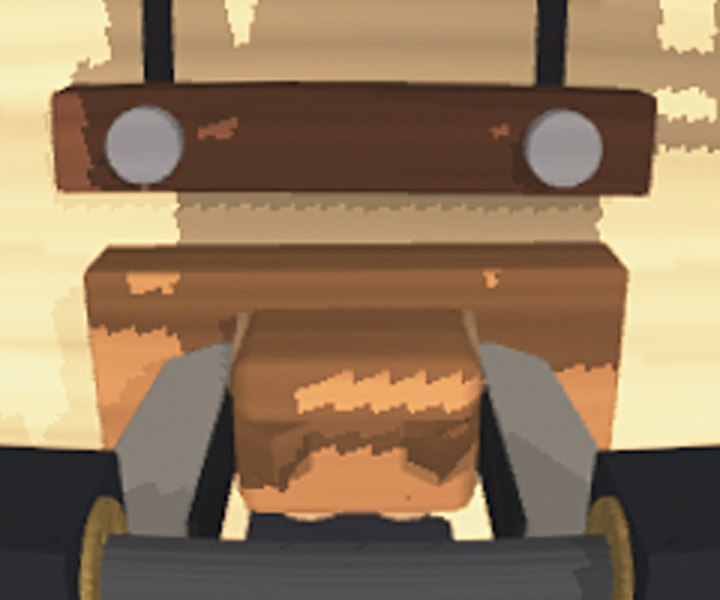

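```bash
python3 -c "
from h import *
m=np.load('m2.npy',allow_pickle=True).item()
c=np.array([.5371,-.0822]);y=np.radians(-18.93)
def T(p,z):
    P=plane(m,(np.array(p)+.5)/3-.5+[200,120],z,True);d=P[:,:2]-c
    return np.round(1e3*np.c_[d@[np.cos(y),np.sin(y)],d@[-np.sin(y),np.cos(y)]],1)
print('fence',T([(60,191),(352,187),(652,191)],.034));print('plinth',T([(88,272),(355,268),(627,270)],.0815))
p=monitor.observe()['position'][:2]-c;print('tcp',p@[np.cos(y),np.sin(y)],p@[-np.sin(y),np.cos(y)])"
```

```text
fence [[-71.   24.5]
 [  2.2  25.2]
 [ 77.4  24.8]]
plinth [[-50.5  19.2]
 [  2.9  20.3]
 [ 57.4  19.9]]
tcp 0.0024016626915871033 -0.0030827911385763753
```

servo_tool --rows '[[[-2.5,0.7,0],0.2,-1],[[-2.5,0.7,15],0.2,-1],[[-2.5,0.7,28],0.2,-1],[[-2.5,0.7,36],0.2,-1],[[-2.5,0.7,40],0.2,-1],[[-2.5,0.7,42],0.2,-1],[[-2.5,0.7,42.5],0.2,-1],[[-2.5,0.7,42.5],0.2,-1],[[-2.5,0.7,42.5],0.2,-1]]'

```text
t: 7.45
position: [0.535, -0.0858, 0.0426]
ee_rot: [0.0, 0.986, -0.164, 0.0]
contact_force: [-0.8, 0.0, 1.6]
grip_width: 0.471
```

```bash
python3 -c "
from h import *
go([.5358,-.0860,.0426],-18.93)"
```

```text
t 7.45 pos [ 0.53496841 -0.08584739  0.04256998] yaw -18.934300361893477 -> shift mm [ 0.8 -0.1 -0. ] roll -0.0 F [-0.82944485  0.00466107  1.6176216 ] grip 0.47062070505032955 q [-0.25  0.13  1.82  0.    1.19  0.08]
```

servo_tool --rows '[[[0,0,0],0,0.2],[[0,0,0],0,0.6],[[0,0,0],0,1],[[0,0,0],0,1],[[0,0,0],0,1],[[0,0,0],0,1],[[0,0,-10],0,1],[[0,0,-40],0,1],[[0,0,-90],0,1],[[0,0,-130],0,1],[[0,0,-130],0,1],[[0,0,-130],0,1],[[0,0,-130],0,1]]'

```text
t: 9.07
position: [0.5336, -0.0855, 0.1706]
ee_rot: [-0.0, 0.986, -0.164, -0.001]
contact_force: [-0.7, -0.0, 0.1]
grip_width: 1.003
```

```bash
python3 -c "
from h import *
m=cams.camera_model('wrist');im=cams.get_image('wrist');np.save('m3.npy',m,allow_pickle=True)
cv2.imwrite('pics/w3.png',cv2.resize(im[120:320,200:440],None,fx=3,fy=3,interpolation=cv2.INTER_CUBIC));go([.5371-.0425*.3244,-.0822-.0425*.9459,.16],-32.4)"
```

```text
t 9.125 pos [ 0.53362877 -0.08551438  0.17055287] yaw -18.935995807406623 -> shift mm [ 2.2 38.2 10.6] roll 13.5 F [ 0.71977236  0.243996   -0.11468064] grip 1.00202183989028 q [-0.25 -0.    1.71 -0.    1.43  0.08]
```

View pics/w3.png

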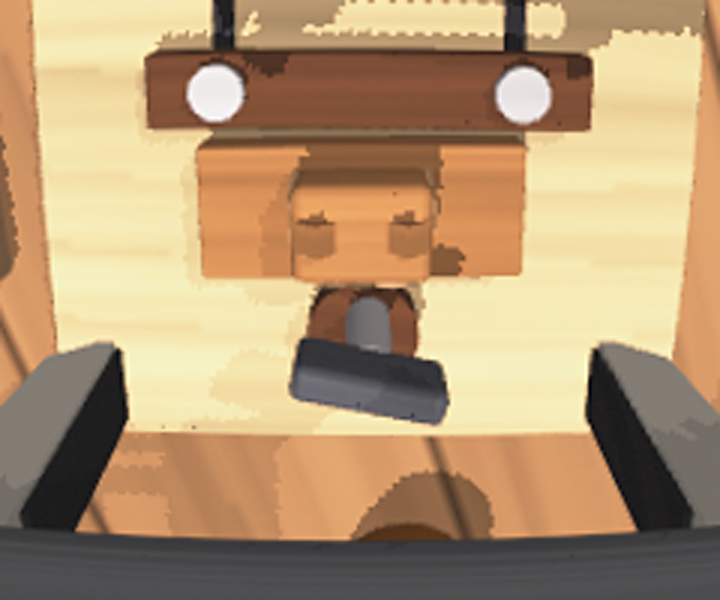

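```bash
python3 -c "
from h import *
m=np.load('m3.npy',allow_pickle=True).item()
c=np.array([.5371,-.0822]);y=np.radians(-18.93)
def L(P): d=P[:,:2]-c; return np.round(1e3*np.c_[d@[np.cos(y),np.sin(y)],d@[-np.sin(y),np.cos(y)]],1)
T=lambda p,z:L(plane(m,(np.array(p)+.5)/3-.5+[200,120],z,True))
b=T([(298,365),(446,388),(442,423),(291,395)],.1);print('bar',b,b.mean(0))
print('owl',T([(197,148),(525,148),(521,275),(202,277)],.038).mean(0))
print('fence',T([(147,129),(590,129)],.034),'board edges',T([(40,150),(700,150),(270,433)],.018))
print('jar',L(plane(cams.camera_model('top'),[(470,218)],.07)))"
```

```text
bar [[-18.  -31.6]
 [ 23.8 -38.9]
 [ 23.  -50.1]
 [-20.2 -41. ]] [  2.15 -40.4 ]
owl [-0.1   -4.275]
fence [[-72.1  24.1]
 [ 77.1  24.2]] board edges [[-116.9   14.5]
 [ 123.9   14.6]
 [ -35.6  -98.2]]
jar [[  16.9 -179.3]]
```

servo_tool --rows '[[[2,15,0],5,1],[[2,30,0],13.5,1],[[2,38,0],13.5,1],[[2,38,10],13.5,1],[[2,38,10],13.5,1],[[2,38,10],13.5,1]]'

```text
t: 9.88
position: [0.5241, -0.1219, 0.1618]
ee_rot: [-0.0, 0.96, -0.279, -0.0]
contact_force: [0.3, 0.0, 1.0]
grip_width: 0.999
```

```bash
python3 -c "
from h import *
go([.5371-.0425*.3244,-.0822-.0425*.9459,.0730],-32.4)"
```

```text
t 9.875 pos [ 0.52407887 -0.12187178  0.16177125] yaw -32.354172922896424 -> shift mm [-0.3  0.9 88.8] roll 0.0 F [0.27892771 0.02269293 1.01731874] grip 0.9991241359771332 q [-0.32 -0.    1.73  0.    1.41  0.24]
```

servo_tool --rows '[[[0,0,40],0,1],[[0,0,75],0,1],[[0,0,88],0,1],[[0,0,88],0,1],[[0,0,88],0,0.6],[[0,0,88],0,-1],[[0,0,88],0,-1],[[0,0,88],0,-1],[[0,0,88],0,-1],[[0,0,88],0,-1],[[0,0,88],0,-1]]' --newtons 40

```text
t: 11.25
position: [0.5246, -0.1227, 0.0743]
ee_rot: [0.0, 0.96, -0.279, 0.001]
contact_force: [3.9, -3.2, -2.7]
grip_width: 0.492
```

```bash
cat >> h.py <<'E'
def st():
    s=monitor.observe(); x=rot(s["ee_rot"]).apply([1,0,0])
    print("t %.2f"%s["t"],s["position"].round(4),"cam rad %.3f"%-np.radians(np.degrees(np.arctan2(x[1],x[0]))+18.93),"F",s["contact_force"].round(1),"M",s["ft_torque"].round(3),"w %.3f"%s["grip_width"])
E
python3 -c "
from h import *
st()"
```

```text
t 11.25 [ 0.5246 -0.1227  0.0743] cam rad 0.236 F [ 3.9 -3.2 -2.7] M [-0.343 -0.53   0.033] w 0.492
```

servo_tool --rows '[[[0.7,0,0],0,-1],[[0.7,0,0],5,-1],[[0.7,0,0],10,-1],[[0.7,0,0],15,-1],[[0.7,0,0],20,-1],[[0.7,0,0],25,-1],[[0.7,0,0],30,-1],[[0.7,0,0],35,-1],[[0.7,0,0],40,-1],[[0.7,0,0],40,-1]]'

```text
t: 12.5
position: [0.5247, -0.1227, 0.0743]
ee_rot: [0.0, 0.807, -0.591, -0.0]
contact_force: [0.5, -0.1, 1.6]
grip_width: 0.489
```

```bash
python3 -c "
from h import *
st()"
```

```text
t 12.50 [ 0.5247 -0.1227  0.0743] cam rad 0.933 F [ 0.5 -0.1  1.6] M [ 0.068 -0.07  -0.041] w 0.489
```

servo_tool --rows '[[[0,0,0],4,-1],[[0,0,0],8,-1],[[0,0,0],12,-1],[[0,0,0],15,-1]]'

```text
t: 13.0
position: [0.5246, -0.1227, 0.0742]
ee_rot: [0.0, 0.723, -0.691, -0.0]
contact_force: [-0.2, -0.7, 1.4]
grip_width: 0.493
```

```bash
python3 -c "
from h import *
st()"
```

```text
t 13.00 [ 0.5246 -0.1227  0.0742] cam rad 1.195 F [-0.2 -0.7  1.4] M [ 0.042 -0.06   0.09 ] w 0.493
```

servo_tool --rows '[[[0,0,0],2,-1],[[0,0,0],4,-1]]'

```text
t: 13.25
position: [0.5247, -0.1227, 0.0742]
ee_rot: [-0.0, -0.698, 0.716, 0.0]
contact_force: [-1.0, -0.6, 2.9]
grip_width: 0.495
```

```bash
python3 -c "
from h import *
st()"
```

```text
t 13.25 [ 0.5247 -0.1227  0.0742] cam rad 1.266 F [-1.  -0.6  2.9] M [0.146 0.118 0.087] w 0.495
```

servo_tool --rows '[[[0,0,0],2,-1],[[0,0,0],4,-1]]'

```text
t: 13.5
position: [0.5247, -0.1227, 0.0742]
ee_rot: [-0.0, -0.672, 0.74, 0.0]
contact_force: [-2.0, -0.8, 3.8]
grip_width: 0.491
```

```bash
python3 -c "
from h import *
st()"
```

```text
t 13.50 [ 0.5247 -0.1227  0.0742] cam rad 1.337 F [-2.  -0.8  3.8] M [0.153 0.311 0.082] w 0.491
```

servo_tool --rows '[[[0,0,0],1.5,-1],[[0,0,0],3,-1]]'

```text
t: 13.75
position: [0.5247, -0.1227, 0.0743]
ee_rot: [-0.0, -0.653, 0.758, 0.0]
contact_force: [-2.1, 1.0, 5.4]
grip_width: 0.494
```

```bash
python3 -c "
from h import *
st()"
```

```text
t 13.75 [ 0.5247 -0.1227  0.0743] cam rad 1.389 F [-2.1  1.   5.4] M [0.193 0.486 0.111] w 0.494
```

servo_tool --rows '[[[0,0,0],2,-1],[[0,0,0],4,-1]]'

```text
t: 14.0
position: [0.5247, -0.1227, 0.0742]
ee_rot: [-0.0, -0.626, 0.78, 0.0]
contact_force: [-1.8, 0.1, 5.8]
grip_width: 0.493
```

```bash
python3 -c "
from h import *
st()"
```

```text
t 14.00 [ 0.5247 -0.1227  0.0742] cam rad 1.459 F [-1.8  0.1  5.8] M [0.229 0.38  0.107] w 0.493
```

servo_tool --rows '[[[0,0,0],1.5,-1],[[0,0,0],3,-1]]'

```text
t: 14.25
position: [0.5247, -0.1227, 0.0742]
ee_rot: [-0.0, -0.605, 0.796, 0.0]
contact_force: [-2.8, 0.2, 4.9]
grip_width: 0.493
```

```bash
python3 -c "
from h import *
st()"
```

```text
t 14.25 [ 0.5247 -0.1227  0.0742] cam rad 1.511 F [-2.8  0.2  4.9] M [0.198 0.412 0.113] w 0.493
```

servo_tool --rows '[[[0,0,0],1.5,-1],[[0,0,0],3,-1]]'

```text
t: 14.5
position: [0.5246, -0.1228, 0.0742]
ee_rot: [-0.0, -0.584, 0.812, 0.0]
contact_force: [-4.1, -0.9, 6.5]
grip_width: 0.493
```

```bash
python3 -c "
from h import *
st()"
```

```text
t 14.50 [ 0.5246 -0.1228  0.0742] cam rad 1.563 F [-4.1 -0.9  6.5] M [0.168 0.438 0.559] w 0.493
```

servo_tool --rows '[[[0,0,0],1,-1],[[0,0,0],2,-1]]'

```text
t: 14.75
position: [0.5246, -0.1228, 0.0742]
ee_rot: [-0.0, -0.57, 0.821, -0.0]
contact_force: [-3.0, -0.6, 5.7]
grip_width: 0.491
```

```bash
python3 -c "
from h import *
st()"
```

```text
t 14.75 [ 0.5246 -0.1228  0.0742] cam rad 1.597 F [-3.  -0.6  5.7] M [0.181 0.487 1.065] w 0.491
```

servo_tool --rows '[[[0,0,0],-0.7,-1],[[0,0,0],-0.7,-1]]'

```text
t: 15.0
position: [0.5246, -0.1228, 0.0742]
ee_rot: [-0.0, -0.575, 0.818, -0.0]
contact_force: [-2.9, -0.4, 5.2]
grip_width: 0.493
```

```bash
python3 -c "
from h import *
st()"
```

```text
t 15.00 [ 0.5246 -0.1228  0.0742] cam rad 1.585 F [-2.9 -0.4  5.2] M [0.211 0.456 0.501] w 0.493
```

servo_tool --rows '[[[0,0,0],0,-1],[[0,0,0],0,-1]]'

```text
t: 15.25
position: [0.5246, -0.1229, 0.0742]
ee_rot: [-0.0, -0.575, 0.818, -0.0]
contact_force: [-3.0, -0.5, 5.8]
grip_width: 0.491
```

```bash
python3 -c "
from h import *
st()
m=cams.camera_model('wrist');im=cams.get_image('wrist');np.save('m4.npy',m,allow_pickle=True)
cv2.imwrite('pics/w4.png',im)"
```

```text
t 15.25 [ 0.5246 -0.1229  0.0742] cam rad 1.585 F [-3.  -0.5  5.8] M [0.165 0.443 0.563] w 0.491
```

View pics/w4.png

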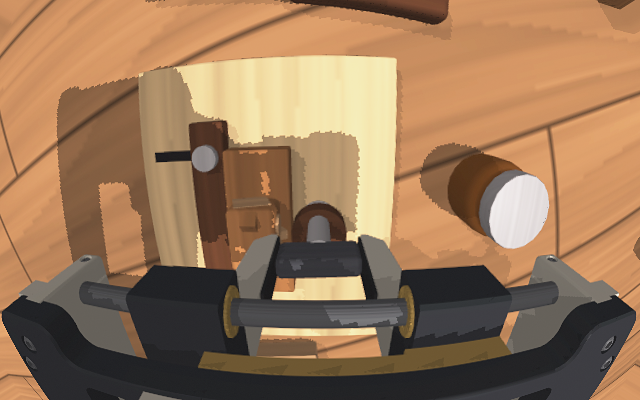

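servo_tool --rows '[[[0,0,0],-0.7,-1],[[0,0,0],-0.7,-1]]'

```text
t: 15.55
position: [0.5247, -0.1228, 0.0742]
ee_rot: [-0.0, -0.58, 0.814, -0.0]
contact_force: [-3.7, -0.5, 5.8]
grip_width: 0.489
```

```bash
python3 -c "
from h import *
st()"
```

```text
t 15.55 [ 0.5247 -0.1228  0.0742] cam rad 1.573 F [-3.7 -0.5  5.8] M [0.158 0.429 0.196] w 0.489
```

servo_tool --rows '[[[0,0,0],-0.7,-1],[[0,0,0],-0.7,-1]]'

```text
t: 15.8
position: [0.5247, -0.1228, 0.0742]
ee_rot: [-0.0, -0.585, 0.811, 0.0]
contact_force: [-3.6, -1.2, 6.1]
grip_width: 0.489
```

```bash
python3 -c "
from h import *
st()"
```

```text
t 15.80 [ 0.5247 -0.1228  0.0742] cam rad 1.561 F [-3.6 -1.2  6.1] M [0.156 0.393 0.063] w 0.489
```

servo_tool --rows '[[[0,0,0],-1.5,-1],[[0,0,0],-1.5,-1]]'

```text
t: 16.05
position: [0.5247, -0.1227, 0.0742]
ee_rot: [-0.0, -0.596, 0.803, 0.0]
contact_force: [-3.8, -0.4, 5.2]
grip_width: 0.492
```

```bash
python3 -c "
from h import *
st()"
```

```text
t 16.05 [ 0.5247 -0.1227  0.0742] cam rad 1.535 F [-3.8 -0.4  5.2] M [0.238 0.438 0.125] w 0.492
```

servo_tool --rows '[[[0,0,0],-1,-1],[[0,0,0],-1,-1]]'

```text
t: 16.3
position: [0.5247, -0.1227, 0.0742]
ee_rot: [-0.0, -0.603, 0.798, 0.0]
contact_force: [-3.0, -0.0, 5.2]
grip_width: 0.492
```

```bash
python3 -c "
from h import *
st()"
```

```text
t 16.30 [ 0.5247 -0.1227  0.0742] cam rad 1.517 F [-3.  -0.   5.2] M [0.203 0.34  0.034] w 0.492
```

servo_tool --rows '[[[0,0,0],0.7,-1],[[0,0,0],1.4,-1],[[0,0,0],1.4,-1]]'

```text
t: 16.68
position: [0.5247, -0.1227, 0.0742]
ee_rot: [-0.0, -0.593, 0.805, 0.0]
contact_force: [-2.6, -0.8, 5.3]
grip_width: 0.493
```

```bash
python3 -c "
from h import *
st()"
```

```text
t 16.68 [ 0.5247 -0.1227  0.0742] cam rad 1.542 F [-2.6 -0.8  5.3] M [0.221 0.369 0.182] w 0.493
```

servo_tool --rows '[[[0,0,0],0.7,-1],[[0,0,0],0.7,-1]]'

```text
t: 16.92
position: [0.5247, -0.1228, 0.0742]
ee_rot: [-0.0, -0.588, 0.809, 0.0]
contact_force: [-2.9, -1.5, 5.1]
grip_width: 0.492
```

```bash
python3 -c "
from h import *
st()"
```

```text
t 16.93 [ 0.5247 -0.1228  0.0742] cam rad 1.554 F [-2.9 -1.5  5.1] M [0.164 0.423 0.245] w 0.492
```

servo_tool --rows '[[[0,0,0],0.7,-1],[[0,0,0],0.7,-1]]'

```text
t: 17.18
position: [0.5246, -0.1228, 0.0742]
ee_rot: [-0.0, -0.583, 0.812, 0.0]
contact_force: [-3.1, -1.0, 6.4]
grip_width: 0.493
```

```bash
python3 -c "
from h import *
st()"
```

```text
t 17.18 [ 0.5246 -0.1228  0.0742] cam rad 1.566 F [-3.1 -1.   6.4] M [0.199 0.448 0.478] w 0.493
```

servo_tool --rows '[[[0,0,0],0.6,-1],[[0,0,0],0.6,-1]]'

```text
t: 17.42
position: [0.5246, -0.1228, 0.0742]
ee_rot: [-0.0, -0.579, 0.815, 0.0]
contact_force: [-4.0, -0.2, 5.8]
grip_width: 0.494
```

```bash
python3 -c "
from h import *
st()"
```

```text
t 17.43 [ 0.5246 -0.1228  0.0742] cam rad 1.576 F [-4.  -0.2  5.8] M [0.205 0.436 0.55 ] w 0.494
```

servo_tool --rows '[[[0,0,0],0.3,-1],[[0,0,0],0.3,-1]]'

```text
t: 17.68
position: [0.5246, -0.1228, 0.0742]
ee_rot: [-0.0, -0.577, 0.817, -0.0]
contact_force: [-3.1, -1.6, 6.0]
grip_width: 0.492
```

```bash
python3 -c "
from h import *
st()"
```

```text
t 17.68 [ 0.5246 -0.1228  0.0742] cam rad 1.581 F [-3.1 -1.6  6. ] M [0.169 0.435 0.571] w 0.492
```

servo_tool --rows '[[[0,0,0],0,-0.1],[[0,0,0],0,0.1],[[0,0,0],0,0.4],[[0,0,0],0,0.6],[[0,0,0],0,0.6],[[0,0,0],0,0.6],[[0,0,-20],0,0.6],[[0,0,-60],0,0.6],[[0,0,-100],0,0.6],[[0,-30,-120],0,0.6],[[0,-30,-120],0,0.6],[[0,-30,-120],0,0.6]]'

```text
t: 19.18
position: [0.5521, -0.1324, 0.1929]
ee_rot: [-0.001, -0.577, 0.817, 0.001]
contact_force: [-0.8, -0.1, -0.9]
grip_width: 0.802
```

```bash
python3 -c "
from h import *
st()
m=cams.camera_model('wrist');im=cams.get_image('wrist');np.save('m5.npy',m,allow_pickle=True)
cv2.imwrite('pics/w5.png',im)"
```

```text
t 19.18 [ 0.5521 -0.1324  0.1929] cam rad 1.581 F [-0.8 -0.1 -0.9] M [ 0.084  0.044 -0.032] w 0.802
```

View pics/w5.png

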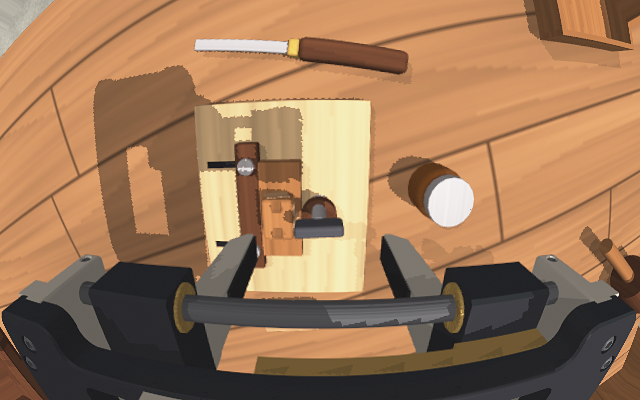

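```bash
python3 -c "
from h import *
from station import order
m=np.load('m5.npy',allow_pickle=True).item()
P=plane(m,[(258,161),(301,160),(302,255)],.038,True)[:,:2]-[.5371,-.0822];y=np.radians(-18.93)
print(1e3*np.c_[P@[np.cos(y),np.sin(y)],P@[-np.sin(y),np.cos(y)]])
order.sign_off()"
```

```text
[[ 58.27511331  21.69475232]
 [ 58.32653607 -24.23627904]
 [-52.21208154 -22.21364326]]
the job is handed in; nothing more can be done
```

The owl is in the clamp with its plinth flat against the fence. The cam is turned about 1.58 rad from open, the gripper has let go and is clear, and the job is handed in.

**Clamp force:** I can only estimate it, because the cam force isn't reported. The last handle torque before letting go was 0.57 Nm. By the given 0.4–0.6 Nm at 20 N, that is about 19–28 N while held, or roughly 15–23 N after release.

**Overshoot:** On the first tightening the torque jumped to 1.07 Nm, perhaps 35–53 N, which is close to the 55 N dent limit. I backed the cam off and tightened it again in small steps. That peak is the main uncertainty. The torque rose faster with angle than the stated 20 N per 0.1 rad on that first pass, and the angle alone would suggest a lower force.

**Position:** From the last wrist picture, using rough corner picks:
- **Along the fence (x):** the plinth centre is at about +3 mm.
- **Towards the fence (y):** the centre is at about -1 mm. The fence-face measurement gives +0.7 to +1.8 mm instead; both are within the limit.
- **Alignment:** the long edge reads about 1° off the board's direction.

**Other things:** The jar and gouge looked undisturbed in that picture. I did not check the offcut again, but no planned move went near it.

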